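# Close up the laundry supply bin

### The arm

A 6-joint arm with a two-finger parallel gripper is mounted at the origin on the work surface. World frame = base frame: x ahead of the robot, y to its left, z up, the work surface at z = 0. Lengths are in mm, angles in rad, forces in N, time in s.
With the tool pointing down it reaches from about 350 to 775 mm from the base axis. Payload 7.3 kg.
Tool frame: the origin (TCP) lies midway between the tips of the shut fingers; the grasp point (between the pads) lies 19 mm behind it; x points along the fingers, y is the direction in which the jaws open and shut, and the axes are right-handed (so a half turn about x gives the same grasp; the last joint's range is limited). The gripper opens to 92 mm and grips with 3 to 60 N. Pads are 19 mm wide; open, the fingers measure 130 mm over their backs; the gripper's body (75 mm by 190 mm) begins 47 mm behind the grasp point.
Start: joints at [0.988, 0.342, 1.524, -0, 1.275, -0.146], TCP at [222.086, 475.734, 226.741] pointing down, gripper open.
Joint ranges: [-2.53, 2.53], [-0.77, 2.02], [0.04, 2.7], [-1, 4.14], [0.28, 2.66], [-3.11, 3.11]. Speed limits (rad/s): [2.57, 2.57, 3.14, 3.14, 3.14, 3.14].

### API

Orientations are given as [roll, pitch, yaw] about the fixed x, y, z axes, in that order (R = Rz(yaw) Ry(pitch) Rx(roll)).
In Python, from plant import get_obs, capture, close_job gives the robot as it stands. The module is installed in compiled form; this text tells all that it offers.
- The arm moves only by the tool send_rows, never from a script. Its argument "moves" is a list of rows, each a list of 4 numbers: the shift along the tool's x, y, z in mm, then the turn about the tool's x in degrees. In form: [[tx, ty, tz, yaw], ...]. A call has 1 to 8 rows; each row shifts and turns the commanded pose from where the row before left it, along the tool's axes as they then stand; what a row does not reach is not made up. A row lasts 1/8 s, in which the tool goes at most 62.5 mm and 10.7 degrees, less where a joint would pass 70% of its speed; a pose out of reach is approached as far as the arm can. A call with a gripper value outside its range is refused whole. "hand" is the opening, from 0 (shut) to 1 (fully open), set as the call begins (left out, the last holds). The fingers move at their own pace and stop on an object; the grip force is fixed at half the most. Time passes only in rows, so rows that do not move let the fingers close. It gives the time, the measured TCP pose, the force and the opening at its end, in the units of the state.
- get_obs(): the state, without advancing time (a new reading comes with each control period).
- capture(name): name is "scene" or "top"; returns a dict with "image" (384x512x3 uint8, red, green, blue), "K" (3x3 intrinsics, pixels), "position" and "attitude" of the camera in the world. Camera axes: x right, y down, z forward; pixel columns grow to the right and rows downward; lengths in mm; the calibration is good to about 2 mm. A picture is of the moment at which its call begins. There is no depth.
- close_job(): hands the job in, once; it reports no verdict.
The state is a dict: "time": time; "joint_positions": joint angles; "dq": joint speeds; "tau": joint torques, N m; "tool_pos": TCP position; "tcp_rot": TCP orientation; "contact_force": force on the tool from outside, world axes, zero at the start; "moment": the same for the moment, N m; "grip_width": finger opening in mm.
Only numpy, scipy, OpenCV 4.12 (cv2) and the standard library are available. Lean on these libraries where they do the work, as an engineer would, in place of code of your own. Each camera call takes 0.05 s, during which the arm holds its last target. There are 200 camera calls.

### The job

A tall detergent bottle has been left standing in the open bay of the laundry supply bin and keeps its sliding hatch from closing. Lay the bottle down flat inside the bay, then push the hatch along its track until it is fully closed against the frame, without slamming it, and last swing the child-safety latch all the way round over the closed hatch. Leave the other things on the counter where they are.

Things in the scene. Friction and masses are not known exactly. Their poses are not given: they have to be found in the camera images.
- bin: White laminate supply bin fixed to the counter, 314 (its x) by 380 (its y) by 125 mm high, walls 12 mm. Origin: centre of its underside, on the counter; z up. Its +y half (y from 13 to 178 mm, x from -145 to 145 mm) is the open bay; its -y half is covered by a fixed lid. Two aluminium hatch rails run along y on its long sides, top at z = 144 mm, leaving 260 mm between them; a cross bar (the frame, y 178 to 190 mm, top at z = 143 mm) closes the +y end.
- bay_floor (a point): Centre of the bay's floor, 12 mm above the counter; axes as the bin's. The bay inside is 290 (x) by 165 (y) mm and 115 mm deep from the hatch's underside: a lying bottle clears the hatch, a standing one stands some 65 mm above its underside. The 180 mm bottle only fits lying roughly along the bin's x.
- hatch (a joint): How far the flat grey sliding hatch is open, m: 0 = closed against the frame, 0.165 = fully open (slid to -y over the covered half). Closes along the bin's +y. It slides with 1.5 N of friction plus light damping (6 N s/m) and stays where it is left; 0.5 kg.
- hatch_pull (a point): Middle of the hatch's upright pull: a grey bar on the hatch, 100 (bin's x) by 14 (bin's y) by 30 mm high; this point is 15 mm above the hatch's top face, which lies 137 mm above the counter. Hatch 280 by 180 by 10 mm. With the hatch closed the pull stands at bin (0, 58, 152) mm. Axes as the bin's.
- latch (a joint): Angle of the steel turn latch, rad: 0 = lies along the frame pointing to the bin's -x (unlatched), 1.57 = points to the bin's -y, over the closed hatch (fully latched; stop). Counts counter-clockwise seen from above. It turns with light friction (0.04 N m) and stays where it is left.
- latch_pivot (a point): Pivot of the latch, on the frame at bin (20, 184) mm, at mid-height of its bar: the bar is 18 mm high, its underside 147 mm and its top 165 mm above the counter (10 mm above the hatch's face, 4 mm above the frame).
- latch_tip (a point): Free end of the latch bar, 70 mm from the pivot, mid-height; the bar is 14 mm wide.
- bottle_center (a point): Centre (90 mm up) of the white detergent bottle, 180 mm tall, z along it towards the cap; flat-sided body 56 (its x) by 80 (its y) by 135 mm, 0.25 to 0.5 kg. It stands free on the bay's floor near the bay's -x wall, roughly square to the bin; pushed at the cap towards the bin's +x it tips beyond about 20 degrees and falls flat, with room for it.
- bottle_cap (a point): Centre of the bottle's round grey cap, 36 mm in diameter, 35 mm high, whose top is the bottle's top (this point is 17.5 mm below it).
- jar: Bystander: white jar, 76 mm in diameter, 100 mm tall, on the counter beyond the bin's +y end. Origin at its base.
- spray_can: Bystander: metal spray can, 52 mm in diameter, 150 mm tall, on the counter beyond the bin's +y end. Origin at its base.
- soap_carton: Bystander: cardboard carton 90 by 140 by 60 mm, on the counter beyond the bin's -y end. Origin at its base.
- bottle: The same bottle; origin at the centre of its underside, axes as above.

How it is judged:
By the outcome, as a careful person would: the job done as asked, in the order asked, and still so for the second after the job is handed in, with the robot touching nothing.
It also fails if it takes over 58 s, if anything falls off the work surface, if the arm or the gripper's body presses on something with over 40 N, if the wrist force passes 120 N, or if a joint passes its speed limit or range.

## Working session

There is one attempt and no reset: what is moved stays moved. The work goes in short steps, Python scripts to look and compute and a tool call to move; the robot and the scene stay as the last step left them, time stands still between calls to the robot, and variables do not carry over. Pictures are saved under pics/ and viewed, about 8 in all and at most 12, crops included, and the job is handed in when it is done.

Besides the shell and the picture viewer there is one more tool, called after "Request:" as name([rows], argument=value, ...), one row to a line, values as JSON. send_rows: Moves the arm, as the interface text tells. Its arguments: {"type":"object","properties":{"moves":{"type":"array","items":{"type":"array","items":{"type":"number"}}},"hand":{"type":"number"}},"required":["moves"]}

```bash
mkdir -p pics; python3 - <<'E'
from plant import get_obs,capture
import cv2,numpy as np
np.set_printoptions(precision=4,suppress=True)
o=get_obs();print({k:np.round(v,3) for k,v in o.items()})
for n in("scene","top"):
    c=capture(n);cv2.imwrite(f"pics/{n}0.png",c["image"][:,:,::-1]);print(n,c["K"],c["position"],c["attitude"])
E
```

```text
{'time': np.float64(0.0), 'joint_positions': array([ 0.988,  0.343,  1.525,  0.   ,  1.275, -0.146]), 'dq': array([ 0.002, -0.002,  0.002,  0.001,  0.001,  0.   ]), 'tau': array([ -0.002, -43.123, -24.422,   0.072,   0.056,  -0.   ]), 'tool_pos': array([221.859, 475.394, 226.029]), 'tcp_rot': array([-1.723,  1.569, -2.16 ]), 'contact_force': array([-0.015,  0.126, -0.759]), 'moment': array([-0.014, -0.013, -0.006]), 'grip_width': np.float64(91.872)}
scene [[389.6653   0.     252.5525]
 [  0.     389.6653 195.5048]
 [  0.       0.       1.    ]] [1203.0032  208.4249 1089.4964] [-2.5399 -0.0054  1.9049]
top [[384.8588   0.     258.8883]
 [  0.     384.8588 190.4362]
 [  0.       0.       1.    ]] [ 391.3847   13.5408 1199.693 ] [-2.9536  0.0199 -1.5914]
```

View pics/scene0.png

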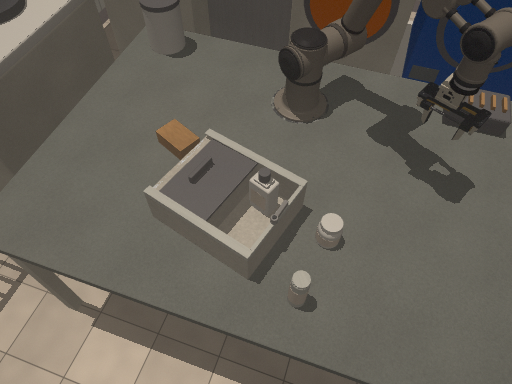

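View pics/top0.png

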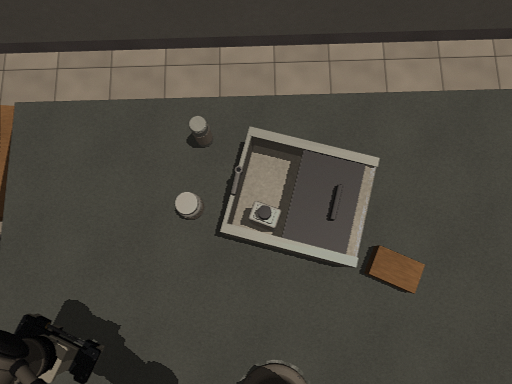

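```bash
cat > h.py <<'E'
import numpy as np,cv2
from scipy.spatial.transform import Rotation as R
from plant import get_obs,capture
np.set_printoptions(precision=1,suppress=True)
def ray(c,px,z):
    "pixel -> world point at height z"
    d=R.from_euler('xyz',c["attitude"]).as_matrix()@np.linalg.inv(c["K"])@[*px,1]
    p=np.array(c["position"]);return p+d*(z-p[2])/d[2]
def proj(c,P):
    q=c["K"]@R.from_euler('xyz',c["attitude"]).as_matrix().T@(np.array(P)-c["position"]);return q[:2]/q[2]
def crop(c,box,s,name):
    x0,y0,x1,y1=box;im=c["image"][y0:y1,x0:x1,::-1]
    im=cv2.convertScaleAbs(im,alpha=1.6,beta=10)
    cv2.imwrite("pics/"+name,cv2.resize(im,None,fx=s,fy=s,interpolation=cv2.INTER_CUBIC))
E
python3 - <<'E'
from h import *
t=capture("top");crop(t,(210,115,400,265),4,"t1.png")
for p in [(250,130),(378,160),(357,263),(222,232)]: print(ray(t,p,144))
s=capture("scene");crop(s,(140,125,310,275),4,"s1.png")
E
```

```text
[770.4  52.3 144. ]
[ 671.8 -307.   144. ]
[ 388.1 -228.7  144. ]
[479.2 133.9 144. ]
```

View pics/t1.png

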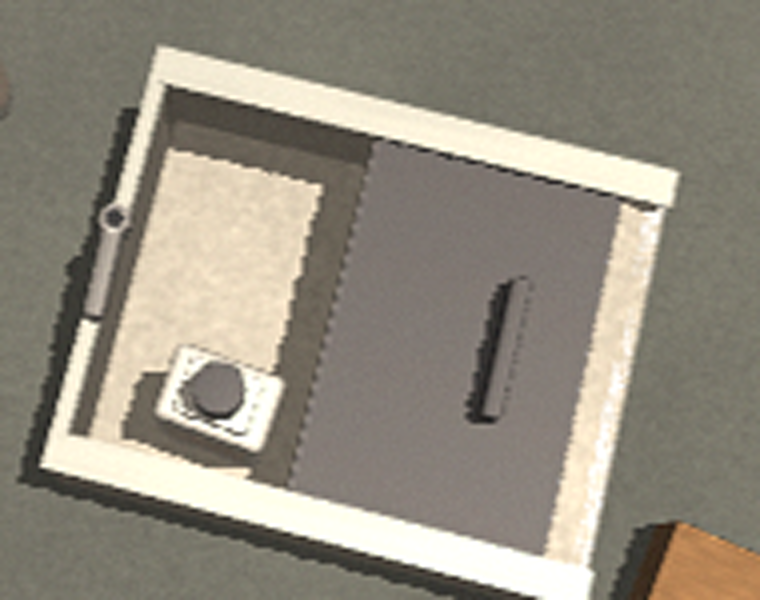

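View pics/s1.png

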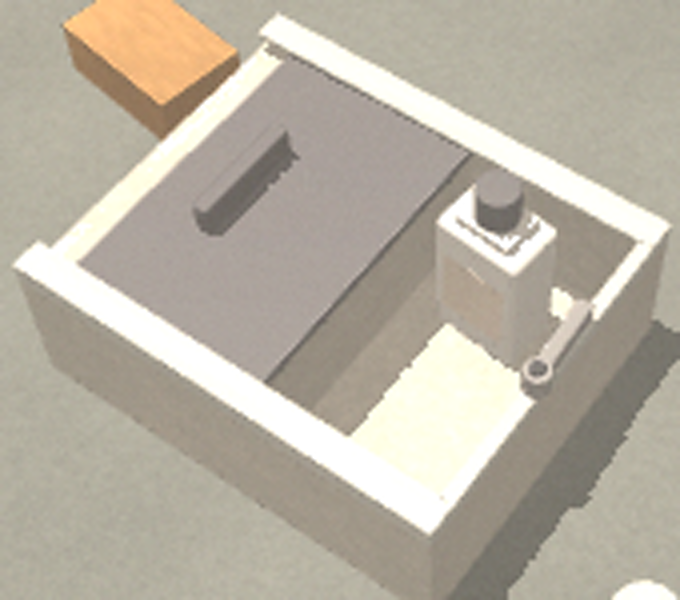

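```bash
cat >> h.py <<'E'
def T(c,p): return np.array(p)/4+(210,115)
def S(c,p): return np.array(p)/4+(140,125)
E
python3 - <<'E'
from h import *
from scipy.optimize import least_squares
t=capture("top");s=capture("scene")
obs=[(t,(157,190,144),T(0,(157,47))),(t,(157,-190,144),T(0,(679,172))),(t,(-157,190,144),T(0,(40,468))),(t,(20,184,165),T(0,(112,217))),
(s,(157,190,144),S(0,(433,530))),(s,(157,-190,144),S(0,(16,264))),(s,(-157,190,144),S(0,(668,228))),(s,(20,184,165),S(0,(537,366)))]
def w(v,m): a=v[2];return np.array([v[0]+m[0]*np.cos(a)-m[1]*np.sin(a),v[1]+m[0]*np.sin(a)+m[1]*np.cos(a),m[2]])
for sel in (obs[:4],obs[4:],obs):
    r=least_squares(lambda v:np.concatenate([proj(c,w(v,m))-p for c,m,p in sel]),[570,-85,.2]);print(r.x[:2],np.round(r.x[2],4));print(r.fun.reshape(-1,2))
v=r.x
def b(P): a=v[2];d=P[:2]-v[:2];return np.array([d@[np.cos(a),np.sin(a)],d@[-np.sin(a),np.cos(a)],P[2]])
for c,p,z,n in [(t,T(0,(219,387)),192,'cap'),(s,S(0,(500,182)),192,'cap'),(t,T(0,(513,348)),167,'pull top'),(t,T(0,(497,352)),167,'pull top L edge'),(s,S(0,(248,165)),167,'pulltop'),(t,T(0,(97,317)),165,'latchtip'),
 (t,T(0,(181,344)),147,'botTL'),(t,T(0,(283,378)),147,'botTR'),(t,T(0,(158,417)),147,'botBL'),(t,T(0,(263,455)),147,'botBR')]:
    P=ray(c,p,z);print(n,P,b(P))
E
```

```text
[578.6 -85.8] -0.2771
[[ 0.1 -0.4]
 [-0.3 -0.1]
 [-0.2 -0.1]
 [ 0.4  0.6]]
[579.9 -85.2] -0.277
[[-0.5  0.8]
 [-0.7 -0.3]
 [ 0.9 -1.4]
 [ 0.3  0.4]]
[579.1 -85.6] -0.277
[[ 0.  -0.6]
 [-0.4 -0.2]
 [-0.3 -0.3]
 [ 0.3  0.4]
 [-0.5  0.5]
 [-0.7 -0.6]
 [ 0.9 -1.6]
 [ 0.3  0.1]]
cap [525.9  15.3 192. ] [-78.8  82.5 192. ]
cap [523.4  16.2 192. ] [-81.4  82.6 192. ]
pull top [ 551.2 -184.   167. ] [   0.1 -102.3  167. ]
pull top L edge [ 548.7 -173.1  167. ] [ -5.3 -92.5 167. ]
pulltop [ 552.2 -174.1  167. ] [ -1.7 -92.5 167. ]
latchtip [579.7  97.7 165. ] [-49.6 176.4 165. ]
botTL [562.5  41.  147. ] [-50.6 117.2 147. ]
botTR [537.2 -28.8 147. ] [-55.9  43.1 147. ]
botBL [512.2  57.8 147. ] [-103.6  119.6  147. ]
botBR [484.5 -13.5 147. ] [-110.7   43.4  147. ]
```

```bash
cat >> h.py <<'E'
V=(579.1,-85.6,-0.277); C,Sn=np.cos(V[2]),np.sin(V[2])
def b2w(m): return np.array([V[0]+m[0]*C-m[1]*Sn,V[1]+m[0]*Sn+m[1]*C,m[2]])
def w2b(P): d=np.array(P[:2])-V[:2];return np.array([d@[C,Sn],d@[-Sn,C],P[2]])
def goto(*targets):
    "tool-frame shifts from here through successive bin points"
    o=get_obs();M=R.from_euler('xyz',o["tcp_rot"]).as_matrix();p=o["tool_pos"]
    print("t",o["time"],"bin pos",w2b(p),"F",o["contact_force"]);print("tool axes in bin (cols)\n",np.round(np.array([[C,Sn,0],[-Sn,C,0],[0,0,1]])@M,3))
    for m in targets: q=b2w(m);print(m,"shift",M.T@(q-p),"r",np.hypot(*q[:2]));p=q
E
python3 - <<'E'
from h import *
goto((-129,82,226),(-129,82,168))
t=capture("top")
print(w2b(ray(t,(187,200),100)),w2b(ray(t,(198,124),150)))
E
```

```text
t 0.3 bin pos [-497.   442.2  226.5] F [-0.4  0.4 -0.1]
tool axes in bin (cols)
 [[-0.   0.2  1. ]
 [-0.   1.  -0.2]
 [-1.  -0.  -0. ]]
(-129, 82, 226) shift [   0.6 -297.   420.6] r 478.2950683552715
(-129, 82, 168) shift [58.  0.  0.] r 478.2950683552715
[-90.4 313.4 100. ] [124.9 334.1 150. ]
```

Request:
send_rows([
  [0, 0, 0, -9.2],
  [0, -30, 30, 0],
  [0, -30, 30, 0],
  [0, -30, 30, 0],
  [0, -30, 30, 0],
  [0, -30, 30, 0],
  [0, -30, 30, 0],
  [0, -30, 30, 0],
], hand=0)

```text
time: 1.35
tool_pos: [367.4, 215.2, 226.9]
tcp_rot: [0.712, 1.57, 0.436]
contact_force: [0.6, 0.3, -0.2]
grip_width: 16.4
```

Request:
send_rows([
  [0, -30, 30, 0],
  [0, -30, 30, 0],
  [0, -30, 30, 0],
  [0, -30, 30, 0],
  [0, -15, 15, 0],
  [0, 0, 0, 0],
  [0, 0, 0, 0],
])

```text
time: 2.22
tool_pos: [459.5, 50.2, 226.7]
tcp_rot: [2.611, 1.57, 2.335]
contact_force: [0.3, -0.5, 0.1]
grip_width: 0.7
```

```bash
python3 - <<'E'
from h import *
goto((-129,82,226),(-129,82,170))
E
```

```text
t 2.225 bin pos [-152.2   97.9  226.7] F [ 0.3 -0.5  0.1]
tool axes in bin (cols)
 [[-0. -0.  1.]
 [ 0.  1.  0.]
 [-1.  0. -0.]]
(-129, 82, 226) shift [  0.6 -16.   23.2] r 478.2950683552715
(-129, 82, 170) shift [56. -0.  0.] r 478.2950683552715
```

Request:
send_rows([
  [0, -16, 26, 0],
  [28, 0, 0, 0],
  [28, 0, 0, 0],
  [0, 0, 0, 0],
  [0, 0, 8, 0],
  [0, 0, 8, 0],
  [0, 0, 8, 0],
  [0, 0, 8, 0],
])

```text
time: 3.22
tool_pos: [512.1, 18.3, 171.0]
tcp_rot: [0.332, 1.57, 0.056]
contact_force: [-0.4, -0.1, 0.6]
grip_width: 0.5
```

Request:
send_rows([
  [0, 0, 8, 0],
  [0, 0, 8, 0],
  [0, 0, 8, 0],
  [0, 0, 8, 0],
  [0, 0, 8, 0],
])

```text
time: 3.85
tool_pos: [550.4, 7.5, 170.7]
tcp_rot: [1.041, 1.571, 0.764]
contact_force: [0.3, -0.9, 0.0]
grip_width: 0.2
```

```bash
python3 - <<'E'
from h import *
goto()
s=capture("scene");crop(s,(140,105,310,275),3,"s2.png")
E
```

```text
t 3.85 bin pos [-53.   81.7 170.7] F [ 0.3 -0.9  0. ]
tool axes in bin (cols)
 [[ 0. -0.  1.]
 [ 0.  1.  0.]
 [-1.  0.  0.]]
```

View pics/s2.png

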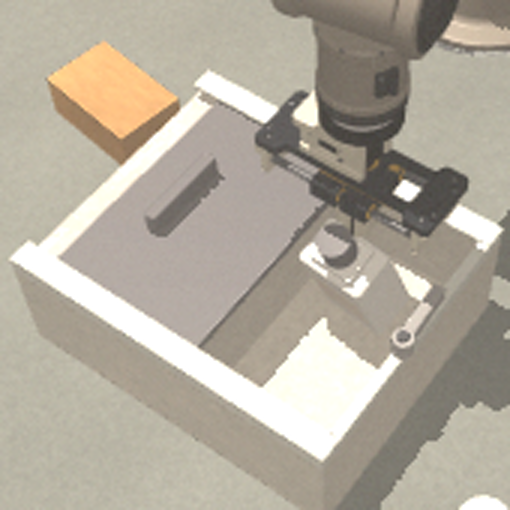

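The bottle is tilting toward +x, cap at (337,242) in the crop; the push continues.

Request:
send_rows([
  [0, 0, 6, 0],
  [0, 0, 6, 0],
  [0, 0, 6, 0],
  [0, 0, 6, 0],
  [0, 0, 6, 0],
  [0, 0, 6, 0],
  [0, 0, 6, 0],
  [0, 0, 0, 0],
])

```text
time: 4.9
tool_pos: [590.6, -4.0, 170.6]
tcp_rot: [0.674, 1.571, 0.397]
contact_force: [-1.0, 0.3, -0.3]
grip_width: 0.2
```

Request:
send_rows([
  [0, 0, 0, 0],
  [-50, 0, 0, 0],
  [0, 0, -50, 0],
  [0, 0, -50, 0],
  [0, 0, -50, 0],
  [0, 0, 0, 0],
])

```text
time: 5.65
tool_pos: [442.8, 38.0, 221.0]
tcp_rot: [3.132, 1.57, 2.857]
contact_force: [1.4, 0.0, 0.4]
grip_width: 0.1
```

```bash
python3 - <<'E'
from h import *
goto((0,-135,220))
s=capture("scene");crop(s,(140,125,310,275),2,"s3.png")
t=capture("top");crop(t,(210,115,400,265),2,"t3.png")
a,b=cv2.imread("pics/s3.png"),cv2.imread("pics/t3.png");cv2.imwrite("pics/c3.png",np.hstack([a,b]))
E
```

```text
t 5.65 bin pos [-164.9   81.6  221. ] F [1.4 0.  0.4]
tool axes in bin (cols)
 [[-0. -0.  1.]
 [ 0.  1.  0.]
 [-1.  0. -0.]]
(0, -135, 220) shift [   0.8 -216.9  164.5] r 583.4218041566971
```

View pics/c3.png

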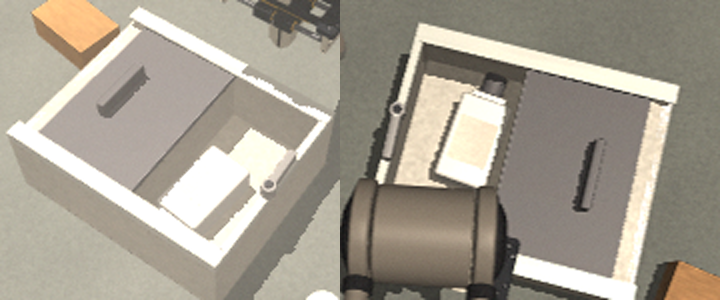

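The bottle lies flat along x (crop right, body (465,135), cap (494,83)). Next: behind the pull.

Request:
send_rows([
  [0, -43, 33, 0],
  [0, -43, 33, 0],
  [0, -44, 33, 0],
  [0, -44, 33, 0],
  [0, -44, 33, 0],
  [40, 0, 0, 0],
  [34, 0, 0, 0],
  [0, 0, 0, 0],
])

```text
time: 6.75
tool_pos: [544.4, -217.8, 143.7]
tcp_rot: [2.897, 1.565, 2.62]
contact_force: [-0.2, 0.1, 0.6]
grip_width: 0.7
```

```bash
python3 - <<'E'
from h import *
goto((0,35-22,147))
E
```

```text
t 6.75 bin pos [   2.8 -136.7  143.7] F [-0.2  0.1  0.6]
tool axes in bin (cols)
 [[-0.  0.  1.]
 [ 0.  1. -0.]
 [-1.  0. -0.]]
(0, 13, 147) shift [ -3.1 149.7  -2.8] r 587.2222378197145
```

Request:
send_rows([
  [-3, 5, -2, 0],
  [0, 7, 0, 0],
  [0, 8, 0, 0],
  [0, 8, 0, 0],
  [0, 8, 0, 0],
  [0, 8, 0, 0],
  [0, 8, 0, 0],
  [0, 8, 0, 0],
])

```text
time: 7.75
tool_pos: [559.8, -158.9, 149.7]
tcp_rot: [2.307, 1.571, 2.03]
contact_force: [-0.3, -1.6, 2.3]
grip_width: 0.4
```

Request:
send_rows([
  [0, 8, 0, 0],
  [0, 8, 0, 0],
  [0, 8, 0, 0],
  [0, 8, 0, 0],
  [0, 8, 0, 0],
  [0, 8, 0, 0],
  [0, 8, 0, 0],
  [0, 6, 0, 0],
])

```text
time: 8.75
tool_pos: [576.7, -99.2, 149.7]
tcp_rot: [1.378, 1.571, 1.102]
contact_force: [0.4, -0.9, 1.0]
grip_width: 0.7
```

Request:
send_rows([
  [0, 5, 0, 0],
  [0, 4, 0, 0],
  [0, 3, 0, 0],
  [0, 3, 0, 0],
  [0, 3, 0, 0],
  [0, 0, 0, 0],
])

```text
time: 9.5
tool_pos: [581.4, -82.0, 149.6]
tcp_rot: [2.338, 1.57, 2.062]
contact_force: [0.6, -0.7, 0.4]
grip_width: 0.3
```

```bash
python3 - <<'E'
from h import *
goto((0,32,147))
s=capture("scene");crop(s,(140,125,310,275),3,"s4.png")
E
```

```text
t 9.5 bin pos [  1.2   4.1 149.6] F [ 0.6 -0.7  0.4]
tool axes in bin (cols)
 [[-0. -0.  1.]
 [ 0.  1.  0.]
 [-1.  0. -0.]]
(0, 32, 147) shift [ 2.6 27.9 -1.2] r 590.4016482205328
```

View pics/s4.png

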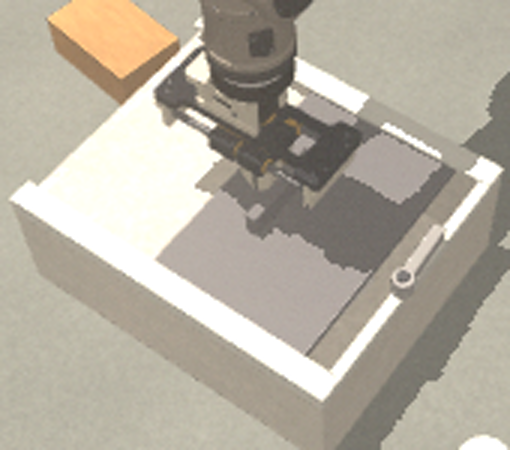

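The hatch follows, with its front edge about 30 mm short of the frame (edge (310,355)–(455,175) in the crop). I'm closing the rest slowly.

Request:
send_rows([
  [0, 3, 0, 0],
  [0, 4, 0, 0],
  [0, 4, 0, 0],
  [0, 3, 0, 0],
  [0, 3, 0, 0],
  [0, 2, 0, 0],
  [0, 2, 0, 0],
  [0, 2, 0, 0],
])

```text
time: 10.55
tool_pos: [587.8, -60.2, 149.7]
tcp_rot: [1.704, 1.571, 1.427]
contact_force: [-1.2, -0.7, -0.7]
grip_width: 0.2
```

Request:
send_rows([
  [0, 1.5, 0, 0],
  [0, 1.5, 0, 0],
  [0, 1, 0, 0],
  [0, 1, 0, 0],
  [0, 0, 0, 0],
])

```text
time: 11.18
tool_pos: [589.3, -55.4, 149.8]
tcp_rot: [0.713, 1.57, 0.436]
contact_force: [-1.1, -0.1, -0.4]
grip_width: 0.5
```

Request:
send_rows([
  [0, 1, 0, 0],
  [0, 1, 0, 0],
  [0, 1, 0, 0],
  [0, 1, 0, 0],
])

```text
time: 11.68
tool_pos: [589.9, -53.1, 149.8]
tcp_rot: [-1.547, 1.568, -1.823]
contact_force: [-3.9, -8.8, 0.4]
grip_width: -0.0
```

Request:
send_rows([
  [0, 0, 0, 0],
  [0, -8, 0, 0],
  [-40, 0, 0, 0],
  [-40, 0, 0, 0],
  [0, 50, -7, 0],
  [0, 50, -7, 0],
  [0, 50, -7, 0],
  [0, 50, -6, 0],
])

```text
time: 12.68
tool_pos: [616.8, 142.3, 230.0]
tcp_rot: [1.233, 1.57, 0.956]
contact_force: [1.2, 0.6, -0.8]
grip_width: 0.2
```

```bash
python3 - <<'E'
from h import *
goto((-25,225,230),(-25,225,152))
t=capture("top");crop(t,(210,115,400,265),4,"t5.png")
s=capture("scene");crop(s,(140,125,310,275),4,"s5.png")
a,b=cv2.imread("pics/s5.png"),cv2.imread("pics/t5.png");cv2.imwrite("pics/c5.png",cv2.resize(np.hstack([a,b]),(800,333)))
E
```

```text
t 12.675 bin pos [-26.1 229.5 230. ] F [ 1.2  0.6 -0.8]
tool axes in bin (cols)
 [[ 0. -0.  1.]
 [ 0.  1.  0.]
 [-1.  0.  0.]]
(-25, 225, 230) shift [-0.  -4.5  1.1] r 631.7642650126535
(-25, 225, 152) shift [78.  -0.1 -0. ] r 631.7642650126535
```

View pics/c5.png

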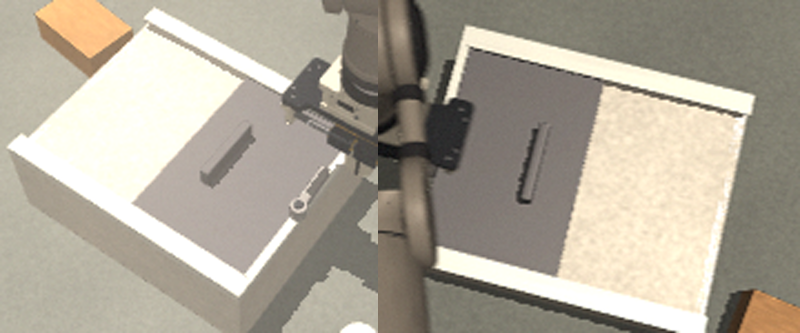

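The hatch looks flush with the frame and the latch is still along it. I'll check the pull's position against the closed one with numbers.

```bash
python3 - <<'E'
from h import *
t=capture("top");im=t["image"].astype(int)
# expected pull top face outline for closed / 5 mm open, and intensity profile along bin y through the pull
for y in range(30,80,3): 
    P=[proj(t,b2w((x,y,167))) for x in (-30,-15,15,30)]
    print(y,[int(cv2.getRectSubPix(t["image"],(1,1),tuple(map(float,p))).mean()) for p in P])
print("floor gap profile along y near frame z=137/143")
for y in range(160,196,3): print(y,[int(cv2.getRectSubPix(t["image"],(1,1),tuple(map(float,proj(t,b2w((x,y,140)))))).mean()) for x in (80,110)])
E
```

```text
30 [73, 71, 71, 70]
33 [73, 71, 70, 70]
36 [71, 71, 71, 71]
39 [72, 71, 71, 69]
42 [72, 72, 69, 69]
45 [72, 71, 70, 70]
48 [69, 71, 66, 69]
51 [62, 61, 57, 62]
54 [68, 63, 66, 65]
57 [75, 76, 72, 74]
60 [70, 69, 69, 66]
63 [56, 56, 55, 54]
66 [31, 34, 30, 34]
69 [44, 36, 24, 37]
72 [64, 62, 44, 61]
75 [71, 72, 68, 69]
78 [71, 70, 68, 68]
floor gap profile along y near frame z=137/143
160 [65, 63]
163 [65, 65]
166 [65, 66]
169 [65, 64]
172 [64, 64]
175 [59, 60]
178 [79, 85]
181 [125, 131]
184 [144, 142]
187 [144, 145]
190 [118, 119]
193 [51, 60]
```

Request:
send_rows([
  [30, 0, 0, 0],
  [30, 0, 0, 0],
  [18, 0, 0, 0],
  [0, 0, 0, 0],
])

```text
time: 13.32
tool_pos: [615.8, 139.2, 150.4]
tcp_rot: [-2.816, 1.568, -3.093]
contact_force: [-0.2, -0.3, 0.7]
grip_width: 0.1
```

The pull's top spans y 51–64 mm, so it is centred at 58 (closed), with no gap at the frame. Swinging the latch now.

Request:
send_rows([
  [0, -9, 0, 0],
  [0, -9, 0, 0],
  [0, -8, -2, 0],
  [0, -8, -2, 0],
  [0, -8, -2, 0],
  [0, -9, 3, 0],
  [0, -9, 3, 0],
  [0, -9, 3, 0],
])

```text
time: 14.32
tool_pos: [600.5, 72.5, 151.4]
tcp_rot: [-2.897, 1.57, 3.11]
contact_force: [-0.7, 1.2, -0.0]
grip_width: 0.2
```

Request:
send_rows([
  [0, -6, 6, 0],
  [0, -5, 6, 0],
  [0, -4, 7, 0],
  [0, -3, 6, 0],
  [0, 0, 3, 0],
  [0, 0, 2, 0],
  [0, 0, 0, 0],
])

```text
time: 15.2
tool_pos: [621.2, 48.0, 151.5]
tcp_rot: [-2.889, 1.562, 3.119]
contact_force: [-13.3, 1.1, 8.1]
grip_width: 0.4
```

```bash
python3 - <<'E'
from h import *
goto()
s=capture("scene");crop(s,(140,125,310,275),3,"s6.png")
E
```

```text
t 15.2 bin pos [  4.  140.1 151.5] F [-13.3   1.1   8.1]
tool axes in bin (cols)
 [[-0. -0.  1.]
 [-0.  1.  0.]
 [-1. -0. -0.]]
```

View pics/s6.png

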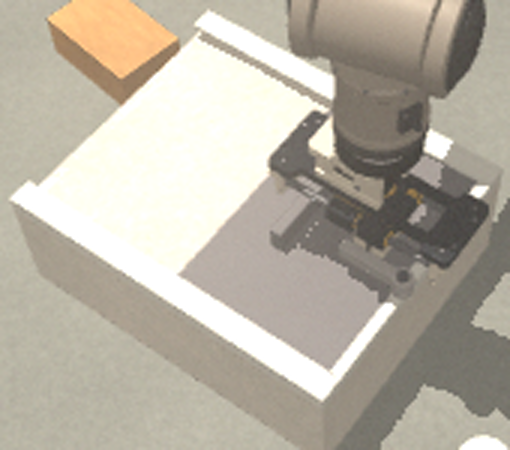

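The latch is against its stop (13 N, finger at x=4 as predicted). Retreating for a last look.

Request:
send_rows([
  [0, 0, -8, 0],
  [0, 0, -10, 0],
  [-40, 0, 0, 0],
  [-50, 0, 0, 0],
  [0, 30, -50, 0],
  [0, 30, -50, 0],
  [0, 30, -50, 0],
  [0, 30, -50, 0],
])

```text
time: 16.25
tool_pos: [446.1, 223.8, 242.0]
tcp_rot: [0.683, 1.569, 0.406]
contact_force: [0.8, 0.1, 0.2]
grip_width: 0.6
```

Request:
send_rows([
  [0, 50, -30, 0],
  [0, 50, -30, 0],
  [0, 50, -30, 0],
  [0, 0, 0, 0],
  [0, 0, 0, 0],
])

```text
time: 16.88
tool_pos: [401.7, 391.2, 241.6]
tcp_rot: [-0.988, 1.57, -1.263]
contact_force: [-0.3, -0.8, 0.3]
grip_width: 0.6
```

```bash
python3 - <<'E'
from h import *
goto()
s=capture("scene");crop(s,(140,125,340,315),2,"s7.png")
t=capture("top");crop(t,(170,100,430,290),2,"t7.png")
a,b=cv2.imread("pics/s7.png"),cv2.imread("pics/t7.png");cv2.imwrite("pics/c7.png",cv2.resize(np.hstack([a,b]),(800,330)))
for y in range(48,74,2): print(y,[int(cv2.getRectSubPix(t["image"],(1,1),tuple(map(float,proj(t,b2w((x,y,167)))))).mean()) for x in (-30,-15,30)])
for x in range(0,42,3): print(x,[int(cv2.getRectSubPix(t["image"],(1,1),tuple(map(float,proj(t,b2w((x,y,165)))))).mean()) for y in (120,135,150,165)])
E
```

```text
t 16.875 bin pos [-301.   410.1  241.6] F [-0.3 -0.8  0.3]
tool axes in bin (cols)
 [[ 0. -0.  1.]
 [-0.  1.  0.]
 [-1. -0.  0.]]
48 [66, 68, 67]
50 [61, 62, 63]
52 [58, 59, 61]
54 [66, 62, 63]
56 [74, 74, 72]
58 [72, 72, 69]
60 [68, 67, 65]
62 [59, 62, 61]
64 [46, 48, 46]
66 [29, 32, 32]
68 [34, 26, 26]
70 [49, 43, 41]
72 [63, 61, 58]
0 [66, 66, 64, 64]
3 [66, 66, 66, 66]
6 [67, 57, 43, 55]
9 [28, 26, 26, 27]
12 [23, 25, 24, 24]
15 [68, 58, 64, 65]
18 [108, 101, 95, 99]
21 [100, 97, 94, 95]
24 [94, 96, 92, 90]
27 [79, 85, 68, 71]
30 [64, 64, 63, 63]
33 [64, 64, 65, 63]
36 [65, 64, 64, 63]
39 [64, 65, 65, 63]
```

View pics/c7.png

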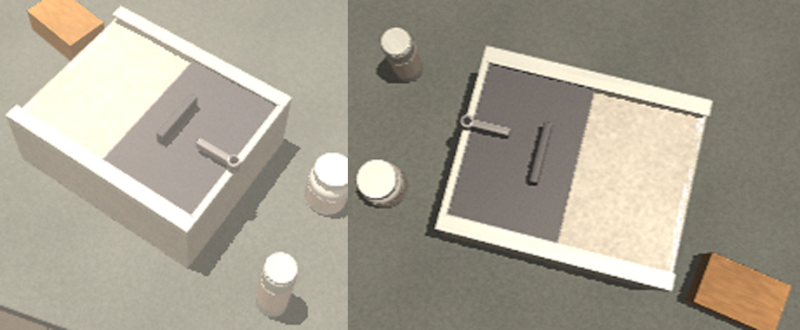

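The hatch is shut, the latch bar points to -y (constant x of about 21 mm from y=120 to 165), and the jar, can and carton look undisturbed.

```bash
python3 -c "
from plant import close_job;print(close_job())"
```

```text
the job is handed in; nothing more can be done
None
```

I laid the bottle down in the bay, pushed the hatch closed, and swung the latch to its stop, in that order. I handed the job in at about 17 s of the 58 s allowed.

- **Bottle:** I pushed it at the cap until it tipped towards the bin's +x. After the fall, both camera views showed it lying flat inside the bay. The closed hatch now covers it, so I could not look at it again at the end.
- **Hatch:** I pushed it at up to about 64 mm/s and finished at about 8 mm/s, with about 10 N against the frame. In the top view the pull sits at bin y ≈ 58 mm, the closed position, and no gap shows at the frame. It measured the same after latching.
- **Latch:** It reached its stop with about 13 N on the finger. The bar then lies along -y at a steady x ≈ 20–21 mm, matching the fully latched position.
- **Other items:** The jar, spray can and carton look untouched, by eye in the last pictures.
- **At hand-in:** The arm stood clear of everything, with no contact force.

No check failed. The two cameras disagreed by about 1–2 mm on the bin's position, which is within the stated calibration error.

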